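# Switch off the fragrance diffuser and lift out its scent stone with tongs

### The arm

A 6-joint arm with a two-finger parallel gripper is mounted at the origin on the work surface. World frame = base frame: x ahead of the robot, y to its left, z up, the work surface at z = 0. Lengths are in mm, angles in rad, forces in N, time in s.
With the tool pointing down it reaches from about 275 to 750 mm from the base axis. Payload 10.2 kg.
Tool frame: the origin (TCP) lies at the very end of the fingers, on their centre line; the grasp point (between the pads) lies 19 mm behind it; z points along the fingers, y is the line along which they close (so a half turn about z gives the same grasp; the last joint's range is limited). The gripper opens to 85 mm and grips with 20 to 120 N. Pads are 22 mm wide; open, the fingers measure 114 mm over their backs; the gripper's body (76 mm by 85 mm) begins 54 mm behind the grasp point. The pads swing forward as they close: fully open they stand 13 mm farther back than shut.
Start: joints at [0.988, 0.313, 1.498, -0, 1.331, -0.223], TCP at [184.859, 491.384, 231.294] pointing down, gripper open.
Joint ranges: [-2.94, 2.94], [-0.97, 2.17], [0.19, 2.56], [-1.23, 4.37], [0.02, 3.11], [-2.88, 2.88]. Speed limits (rad/s): [2.39, 2.39, 3.01, 3.14, 3.14, 3.14].

### API

Orientations are given as a unit quaternion [w, x, y, z].
In Python, from rig import ctrl, optics gives the robot as it stands. The module is installed in compiled form; this text tells all that it offers.
- The arm moves only by the shell command python3 -m handwheel 'ROWS' [FORCE]. ROWS is JSON, a list that holds one entry, the list of rows, each a list of 5 numbers: the gripper command: -1 is fully open, 1 is shut, values between are in proportion, then the shift along the world's x, y, z in units of 50 mm (1.0 is 50 mm), then the turn about the world's z in units of 8 degrees (1.0 is 8 degrees). In form: [[[gripper, tx, ty, tz, twist], ...]]. A call has 1 to 10 rows; each row shifts and turns the commanded pose from where the row before left it; what a row does not reach is not made up. A row lasts 1/10 s, in which the tool goes at most 50 mm and 8.59 degrees, less where a joint would pass 70% of its speed; a pose out of reach is approached as far as the arm can. A call is refused whole if a number of a shift passes 1 or a number of a turn 1, either way. A call with a gripper value outside its range is refused whole. The fingers move at their own pace and stop on an object; FORCE is the grip in N (left out, the last holds). Time passes only in rows, so rows that do not move let the fingers close. It gives the time, the measured TCP pose, the force, the opening and the grip force at its end, in the units of the state.
- ctrl.sense(): the state, without advancing time (a new reading comes with each control period).
- optics.capture(name): name is "scene" or "top"; returns a dict with "img" (400x640x3 uint8, blue, green, red), "K" (3x3 intrinsics, pixels), "R" (3x3) and "t" (3): a world point X has camera coordinates R X + t. Camera axes: x right, y down, z forward; pixel columns grow to the right and rows downward; lengths in mm; the calibration is good to about 2 mm. A picture is of the moment at which its call begins. There is no depth.
- ctrl.finish_job(): hands the job in; it is judged then, once.
The state is a dict: "time_s": time; "joints": joint angles; "dq": joint speeds; "tau": joint torques, N m; "eef_pos": TCP position; "ee_rot": TCP orientation; "force": force on the tool from outside, world axes, zero at the start; "wrist_torque": the same for the moment, N m; "grip_width": opening from 0.0 (shut) to 1.0 (fully open); "grip_force": force on a finger pad.
Only numpy, scipy, OpenCV 4.12 (cv2) and the standard library are available. Lean on these libraries where they do the work, as an engineer would, in place of code of your own. Each camera call takes 0.05 s, during which the arm holds its last target. There are 200 camera calls.

### The job

First switch the fragrance diffuser off: press its sprung knob down, turn it clockwise from on to off (a little over 1/6 of a turn, about 70 degrees) and let it spring back up. Then pick up the serving tongs, close their jaws on the oily scent stone and lift it about 12 cm off its pedestal without the robot itself ever touching the stone; finish while holding it still up there in the tongs. Leave the other things on the table alone and do not drop the stone.

Things in the scene. Friction and masses are not known exactly. Their poses are not given: they have to be found in the camera images.
- diffuser: Fixed white fragrance diffuser, a box 120 (x) x 200 (y) x 55 mm high. Origin: centre of its underside, on the table; z up. The press-turn knob is on its top at +y (axis at x 0, y +55 mm). The stone's pedestal is at -y (axis at x 0, y -50 mm): a ceramic disc 46 mm across whose top is 65 mm above the table. Nothing stands above its top besides knob, pedestal and stone.
- knob_grip (a point): Centre of the knob's upright grip bar, on the knob's axis. The bar is 12 mm thick (point x), 42 mm long (point y), 22 mm tall; this point is 10 mm above the disc (52 mm across) on which the bar stands and 12 mm below the bar's top; it is 82 mm above the table when the knob is up. The point turns and sinks with the knob.
- knob_press (a joint): How far the knob is pressed down, m: 0 = up (sprung), 0.008 = bottom stop. About 3 N to start, 6 N at the bottom. Pushed less than about 5.5 mm down, it is locked and cannot be turned.
- knob_turn (a joint): Knob angle, rad, growing clockwise seen from above: 0 = on (start, bar along the diffuser's y), 1.20 = off. It turns only while pressed at least 5.5 mm; friction is slight. At 0 and at about 1.20 (stop at 1.26) it springs up again when let go and is locked there; anywhere between it stays down.
- stone_center (a point): Centre of the scent stone, an upright plain terracotta cylinder 30 mm across and 36 mm tall, standing loose on the diffuser's pedestal (this point is 83 mm above the table at the start). About 50 g. z is its axis.
- tongs_hinge (a point): Hinge end of the steel serving tongs, half-way up (12 mm above the table at the start), on the hinge axis (the pivot barrel is 16 mm across). The tongs lie on their side: two arms, each a strip 24 mm tall (standing on edge) and 4 mm thick, spread apart horizontally and held open by a spring. The point's x axis is the tongs' length direction from hinge to jaws when open, z up. Overall 197 mm long, about 95 g. Their centre of mass is near the grip points.
- grip_a (a point): Point on the outer face of the fixed arm, 95 mm from the hinge and half-way up: where to hold the tongs, squeezing both arms. Grip points a and b are 48 mm apart with the tongs open; straight flat strip for 40 mm either side, nearly parallel.
- grip_b (a point): The same point on the outer face of the other, hinged arm.
- jaw_a (a point): Centre of the inner face of the fixed arm's jaw, 172 mm from the hinge, half-way up the 24 mm tall, 31 mm long flat jaw (its ends have lips standing 3 mm inward). Jaw points a and b are 62 mm apart with the tongs open and about 30 mm with the stone between them, when the grip points are about 30 mm apart.
- jaw_b (a point): The same point on the hinged arm's jaw.
- tongs_b (a joint): Closing angle of the tongs, rad: 0 = fully open (at rest), 0.19 = jaws on the stone, 0.27 = stop. The spring pushes the grip points apart with about 3 N when open and 6 N when closed on the stone. Squeezing the grip points 6 mm together is enough to carry the tongs with the jaws still open (about 51 mm apart).
- coin_tin: Red plastic coin tin with a ribbed twist cap, 72 mm across, 98 mm tall. Origin at its underside. Bystander: leave alone.
- bell: Chrome bicycle bell, 54 mm across, 40 mm tall. Origin at its underside. Bystander: leave alone.
- paperweight: Green glass paperweight, 66 mm across, 45 mm tall. Origin at its underside. Bystander: leave alone.
- glasses: Folded tortoiseshell reading glasses, about 135 mm wide, 39 mm tall. Origin at its underside. Bystander: leave alone.
- key_bowl: Blue ceramic key bowl, 110 mm across, 45 mm tall. Origin at its underside. Bystander: leave alone.
- clothes_brush: Clothes brush, 160 x 45 x 33 mm. Origin at its underside. Bystander: leave alone.
- stone: The same scent stone; origin at the centre of its underside, z up.
- tongs: The same tongs; origin on the centre line 95 mm from the hinge (between the grip points when open), at the underside; x towards the jaws, z up.

How it is judged (in metres and radians):
On the way, in this order (a step that is already met when the one before it is completed fails the run):
1. the knob is pressed down (over 4 mm) while still at on (value of joint knob_press above 0.004 m and value of joint knob_turn below 0.3 rad), for 0.05 s.
2. the knob is turned to off and has sprung back up, the stone still standing on the diffuser (value of joint knob_turn above 1.05 rad and value of joint knob_press below 0.002 m and contact force between stone and diffuser above 0.1 N), for 0.1 s.
3. the tongs are gripped and lifted off the table, the stone still on the diffuser (contact force between the fingers and tongs above 1 N and height (world z) of grip_a above 0.03 m and height (world z) of jaw_a above 0.02 m and contact force between stone and diffuser above 0.1 N), for 0.1 s.
4. the tongs hold the stone (contact force between stone and tongs above 1 N), for 0.2 s.
At the end, for the whole second after the job is handed in: The knob is up (pressed under 2 mm) and at off (over 1.05 rad); the stone is held still (under 30 mm/s) in the jaws (over 1 N) at least 80 mm above its place on the pedestal, the fingers grip the tongs (over 1 N), and neither the diffuser nor the robot itself touches the stone (value of joint knob_turn above 1.05 rad and value of joint knob_press below 0.002 m and contact force between each of stone, the fingers and tongs above 1 N and z of stone_center in the frame of diffuser above 0.163 m and contact force between stone and diffuser below 0.05 N and contact force between each of the fingers, the arm and stone below 0.05 N and linear speed of stone below 0.03 m/s); the arm keeps its last pose, push and grip.
It fails at once if the robot itself touches the stone (contact force between any of the fingers, the arm and stone above 0.3 N).
It fails at once if the stone is dropped (z of stone_center in the frame of diffuser below 0.07 m).
It fails at once if a bystander is moved over 40 mm (distance of any of coin_tin, bell, paperweight, glasses, key_bowl, clothes_brush from where it was at the start of the episode above 0.04 m).
It also fails if it takes over 58 s, if anything falls off the work surface, if the arm or the gripper's body presses on something with over 40 N, if the wrist force passes 120 N, or if a joint passes its speed limit or range.

## Working session

There is one attempt and no reset: what is moved stays moved. The work goes in short steps, Python scripts to look and compute and a shell command to move; the robot and the scene stay as the last step left them, time stands still between calls to the robot, and variables do not carry over. Pictures are saved under pics/ and viewed, at most 12 in all, crops included, and the job is handed in when it is done.

```bash
mkdir -p pics
python3 - <<'E'
from rig import ctrl, optics
import cv2,pickle
for n in("scene","top"):
    c=optics.capture(n); cv2.imwrite(f"pics/{n}0.png",c["img"]); pickle.dump(c,open(n+".pkl","wb"))
    print(n,c["K"].round(1).tolist(),c["R"].round(3).tolist(),c["t"].round(1).tolist())
print(ctrl.sense())
E
```

```text
scene [[438.7, 0.0, 320.1], [0.0, 438.7, 198.6], [0.0, 0.0, 1.0]] [[0.289, 0.957, -0.008], [0.799, -0.246, -0.548], [-0.527, 0.152, -0.836]] [-159.5, -407.2, 1374.7]
top [[439.7, 0.0, 320.6], [0.0, 439.7, 197.5], [0.0, 0.0, 1.0]] [[0.017, -1.0, -0.003], [-0.998, -0.016, -0.061], [0.061, 0.004, -0.998]] [-2.6, 525.5, 1304.4]
{'time_s': 0.1, 'joints': array([ 9.87565396e-01,  3.13412828e-01,  1.49832985e+00,  4.17099691e-05,
        1.33098161e+00, -2.23387716e-01]), 'dq': array([ 2.88673529e-05,  5.82786256e-04, -3.77999731e-03, -3.83266977e-04,
       -1.34242453e-04, -2.28765871e-03]), 'tau': array([ 1.49423588e-03, -4.12898362e+01, -2.60140175e+01, -2.47195803e-04,
        3.05012392e-03,  3.02128647e-06]), 'eef_pos': array([184.7434219 , 491.196285  , 230.79445348]), 'ee_rot': array([-2.40692844e-04,  1.78957303e-01,  9.83856678e-01, -5.12469661e-04]), 'force': array([-0.27899724, -0.53903544,  0.07657054]), 'wrist_torque': array([ 0.0081591 , -0.01175424, -0.01036104]), 'grip_force': 0.0, 'grip_width': 1.0016270873302675}
```

View pics/top0.png

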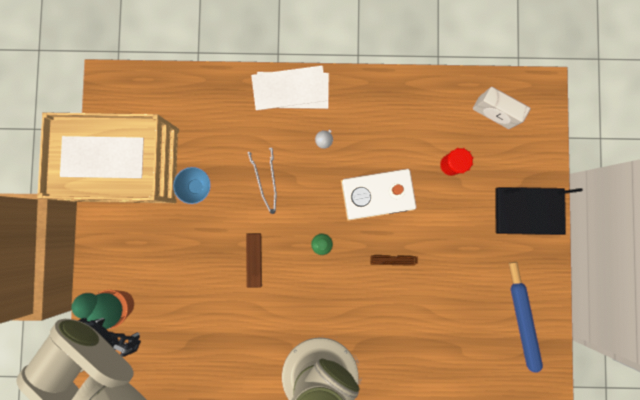

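View pics/scene0.png

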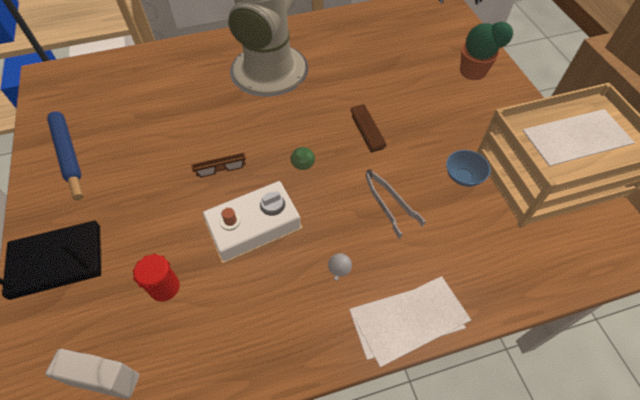

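The top view shows the diffuser at about (378,194) with the knob at (361,196) and the stone at (398,189). The tongs' hinge is at (272,211) and their jaws at (250,153) and (271,150). I'll enlarge both.

Run:
```python
import cv2,numpy as np
t=cv2.imread("pics/top0.png")
a=cv2.resize(t[140:230,235:425],None,fx=4.2,fy=4.2,interpolation=cv2.INTER_CUBIC)
cv2.imwrite("pics/c1.png",a)
s=cv2.imread("pics/scene0.png")
cv2.imwrite("pics/c2.png",cv2.resize(s[160:265,195:430],None,fx=3.4,fy=3.4,interpolation=cv2.INTER_CUBIC))
```

```text
(no output)
```

View pics/c1.png

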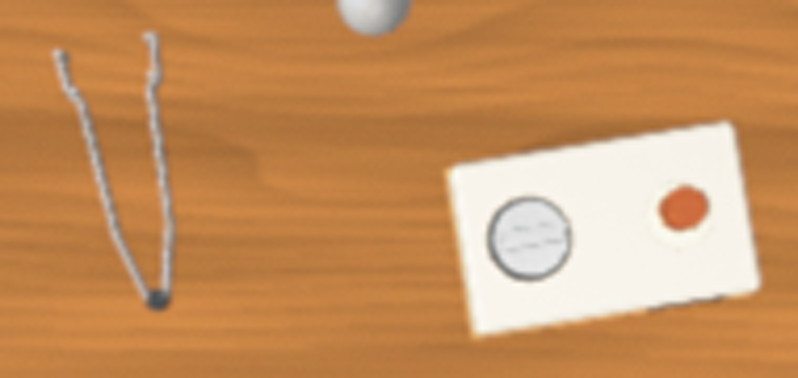

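View pics/c2.png

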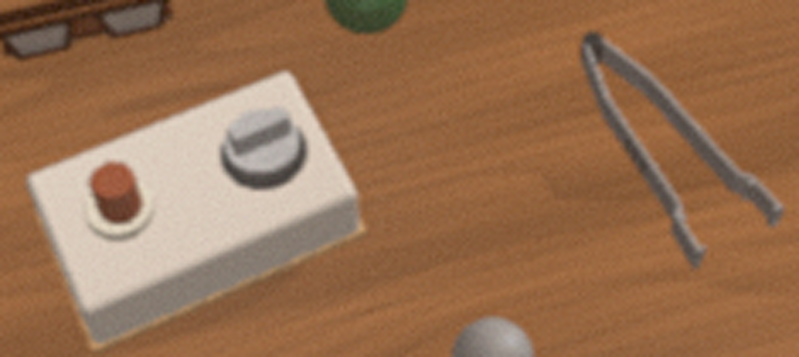

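The crops put the box-top corners at (448,170), (732,123), (760,290) and (475,335) in c1. They also give the knob, stone and tongs points. I'll triangulate from these.

```bash
cat > geo.py <<'E'
import numpy as np,pickle
def ray(c,px,z):
    d=c["R"].T@np.linalg.solve(c["K"],[px[0],px[1],1]); o=-c["R"].T@c["t"]
    return (o+d*(z-o[2])/d[2])[:2]
E
python3 - <<'E'
from geo import *
T=pickle.load(open("top.pkl","rb"));S=pickle.load(open("scene.pkl","rb"))
f=lambda p,s,o:((p[0]+.5)/s-.5+o[0],(p[1]+.5)/s-.5+o[1])
P={"c1":((448,170),(290,72) and None,55)}
top={"A":(448,170,55),"B":(732,123,55),"C":(760,290,55),"D":(475,335,55),"knobdisc":(530,238,72),"stone":(685,207,101),"hinge":(157,299,24),"tipL":(60,52,24),"tipR":(150,36,24)}
sc={"A":(355,197,55),"B":(93,312,55),"C":(30,178,55),"D":(290,72,55),"knobbar":(260,122,94),"stone":(115,174,101),"hinge":(593,38,24),"tipL":(775,213,24),"tipR":(697,255,24)}
for n,d,c,s,o in(("top",top,T,4.2,(235,140)),("scene",sc,S,3.4,(195,160))):
    r={k:ray(c,f(v,s,o),v[2]) for k,v in d.items()}
    print(n,{k:v.round(0).tolist() for k,v in r.items()})
    ce=(r["A"]+r["B"]+r["C"]+r["D"])/4
    y=(r["A"]+r["D"]-r["B"]-r["C"])/2; L=np.linalg.norm(y); y/=L
    m=(r["tipL"]+r["tipR"])/2-r["hinge"]
    print("centre",ce,"L",L,"yaw",np.degrees(np.arctan2(-y[0],y[1])),"knob",ce+55*y,"stone",ce-50*y)
    u=m/np.linalg.norm(m);print("tongs yaw",np.degrees(np.arctan2(u[1],u[0])),"len",np.linalg.norm(m),"grip",r["hinge"]+95*u)
from rig import ctrl
from scipy.spatial.transform import Rotation as R
q=ctrl.sense()["ee_rot"];print(R.from_quat(q,scalar_first=True).as_matrix().round(3))
E
```

```text
top {'A': [575.0, -54.0], 'B': [611.0, -251.0], 'C': [495.0, -271.0], 'D': [461.0, -74.0], 'knobdisc': [527.0, -110.0], 'stone': [548.0, -211.0], 'hinge': [483.0, 150.0], 'tipL': [658.0, 224.0], 'tipR': [671.0, 160.0]}
centre [ 535.46048581 -162.30281582] L 200.16469979071732 yaw 10.13512236994949 knob [ 525.78212511 -108.16106359] stone [ 544.25899554 -211.52259057]
tongs yaw 12.84604737389512 len 186.51803517899236 grip [575.49358123 171.31938025]
scene {'A': [583.0, -60.0], 'B': [617.0, -245.0], 'C': [503.0, -269.0], 'D': [469.0, -77.0], 'knobbar': [531.0, -110.0], 'stone': [548.0, -210.0], 'hinge': [484.0, 152.0], 'tipL': [664.0, 220.0], 'tipR': [678.0, 155.0]}
centre [ 543.36852346 -162.62082251] L 191.63283431821597 yaw 10.22632936053376 knob [ 533.60398884 -108.49454549] stone [ 552.2453731  -211.82652889]
tongs yaw 10.833622377619402 len 190.9125880747368 grip [576.83255708 169.62467795]
[[-0.936  0.352 -0.001]
 [ 0.352  0.936 -0.001]
 [ 0.    -0.001 -1.   ]]
```

```bash
python3 -m handwheel '[[[-1,0.43,-0.75,0,-0.464],[-1,0.43,-0.75,0,-0.464],[-1,0.43,-0.75,0,-0.464],[-1,0.43,-0.75,0,-0.464],[-1,0.43,-0.75,0,-0.464],[-1,0.43,-0.75,0,-0.464],[-1,0.43,-0.75,0,-0.464],[-1,0.43,-0.75,0,-0.464]]]' 40
python3 -m handwheel '[[[-1,0.43,-0.75,0,-0.464],[-1,0.43,-0.75,0,-0.464],[-1,0.43,-0.75,0,-0.464],[-1,0.43,-0.75,0,-0.464],[-1,0.43,-0.75,0,-0.464],[-1,0.43,-0.75,0,-0.464],[-1,0.43,-0.75,0,-0.464],[-1,0.43,-0.75,0,-0.464],[-0.3,0,0,0,0],[-0.3,0,0,0,0]]]'
python3 -m handwheel '[[[-0.3,0,0,-0.5,0],[-0.3,0,0,-0.5,0],[-0.3,0,0,-0.5,0],[-0.3,0,0,-0.5,0],[-0.3,0,0,0,0]]]'
python3 - <<'E'
from rig import ctrl, optics
import cv2
from scipy.spatial.transform import Rotation as R
c=optics.capture("scene");cv2.imwrite("pics/c3.png",cv2.resize(c["img"][90:265,180:400],None,fx=3.4,fy=3.4,interpolation=cv2.INTER_CUBIC))
s=ctrl.sense();print(s["eef_pos"],s["grip_width"],R.from_quat(s["ee_rot"],scalar_first=True).as_matrix()[:,1])
E
```

```text
time_s: 0.9
eef_pos: [357.2, 189.7, 231.2]
ee_rot: [-0.0, 0.426, 0.905, -0.0]
force: [1.0, 0.2, 0.6]
grip_width: 1.003
grip_force: 0.0
time_s: 1.9
eef_pos: [528.6, -109.0, 230.6]
ee_rot: [-0.001, 0.643, 0.766, -0.0]
force: [-0.8, -0.5, 0.4]
grip_width: 0.688
grip_force: 0.0
time_s: 2.4
eef_pos: [527.0, -106.8, 128.8]
ee_rot: [-0.003, 0.642, 0.767, -0.001]
force: [-0.6, 0.3, 0.3]
grip_width: 0.645
grip_force: 0.0
[ 528.08426663 -107.42509252  130.88781419] 0.6507217532037611 [ 0.98456915  0.17498404 -0.00204518]
```

View pics/c3.png

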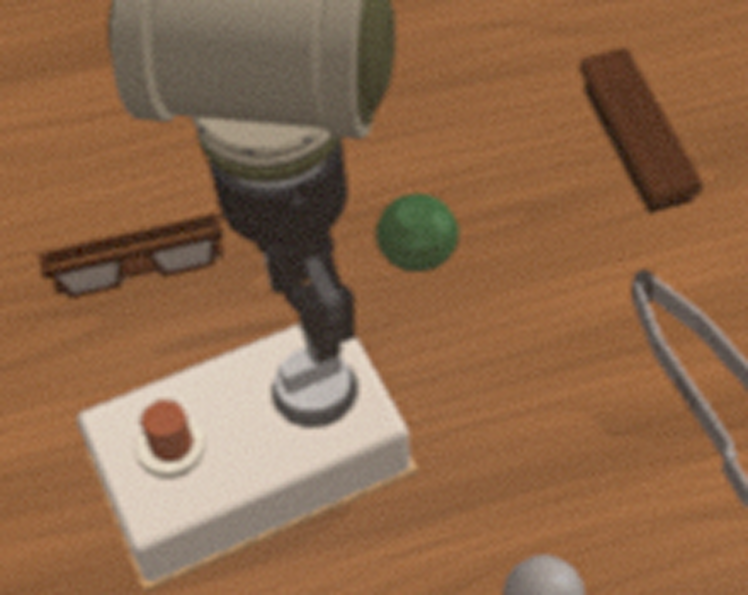

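The open fingers hover astride the knob bar, with the near finger's tip at about (325,350) just above the bar at (310,370). I'll go down and grip it.

```bash
python3 -m handwheel '[[[-0.3,0,0,-0.36,0],[-0.3,0,0,-0.36,0],[-0.3,0,0,-0.36,0],[-0.3,0,0,0,0]]]' 30
python3 -m handwheel '[[[1,0,0,0,0],[1,0,0,0,0],[1,0,0,0,0],[1,0,0,0,0],[1,0,0,0,0],[1,0,0,0,0],[1,0,0,0,0]]]' 30
```

```text
time_s: 2.85
eef_pos: [528.4, -108.0, 77.1]
ee_rot: [-0.001, 0.643, 0.766, -0.0]
force: [-0.7, -0.7, 0.2]
grip_width: 0.645
grip_force: 0.0
time_s: 3.55
eef_pos: [530.5, -108.7, 78.7]
ee_rot: [0.002, 0.643, 0.766, 0.001]
force: [4.8, 1.7, 1.7]
grip_width: 0.129
grip_force: 32.9
```

```bash
python3 -m handwheel '[[[1,0.03,0,-0.1,0],[1,0,0,-0.1,0],[1,0,0,0,0],[1,0,0,0,0]]]'
```

```text
time_s: 3.95
eef_pos: [531.0, -108.9, 70.1]
ee_rot: [0.001, 0.643, 0.766, 0.0]
force: [-9.4, 4.0, 28.2]
grip_width: 0.134
grip_force: 36.9
```

```bash
python3 -m handwheel '[[[1,-0.02,0,0.02,0],[1,0,0,0,-0.98],[1,0,0,0,-0.98],[1,0,0,0,-0.98],[1,0,0,0,-0.98],[1,0,0,0,-0.98],[1,0,0,0,-0.98],[1,0,0,0,-0.98],[1,0,0,0,-0.98],[1,0,0,0,-0.98]]]'
python3 -m handwheel '[[[1,0,0,0,0],[1,0,0,0,0]]]'
python3 -c "
from rig import ctrl;from scipy.spatial.transform import Rotation as R;import numpy as np
s=ctrl.sense();m=R.from_quat(s['ee_rot'],scalar_first=True).as_matrix()[:,1];print(np.degrees(np.arctan2(m[1],m[0])),s['wrist_torque'])"
```

```text
time_s: 4.95
eef_pos: [531.9, -109.4, 70.4]
ee_rot: [0.002, 0.968, 0.251, 0.003]
force: [5.5, 0.8, 11.1]
grip_width: 0.129
grip_force: 34.7
time_s: 5.15
eef_pos: [531.9, -109.4, 70.4]
ee_rot: [0.002, 0.967, 0.254, 0.003]
force: [5.0, 1.2, 11.9]
grip_width: 0.127
grip_force: 34.8
-60.59770392848446 [ 0.17574831 -0.86693676 -0.05771821]
```

```bash
python3 -m handwheel '[[[1,0,0,0.08,0],[1,0,0,0.08,0],[1,0,0,0,0],[-0.5,0,0,0,0],[-0.5,0,0,0,0],[-0.5,0,0,0,0],[-0.5,0,0,0,0],[-0.5,0,0,0.4,0],[-0.5,0,0,0.8,0],[-0.5,0,0,0.8,0]]]'
python3 -m handwheel '[[[-0.5,0,1,0.8,0.9],[-0.5,0,1,0.2,0.9],[-0.5,0.1,1,0,0.9],[-0.5,0.1,1,0,0.9],[-0.5,0.2,0.9,0,0.9],[-0.5,0,0,0,0]]]'
python3 - <<'E'
from rig import ctrl, optics
import cv2,pickle
c=optics.capture("scene");pickle.dump(c,open("scene2.pkl","wb"))
cv2.imwrite("pics/c4.png",cv2.resize(c["img"][90:265,195:430],None,fx=3.4,fy=3.4,interpolation=cv2.INTER_CUBIC))
E
```

```text
time_s: 6.15
eef_pos: [528.8, -108.4, 177.1]
ee_rot: [-0.001, 0.967, 0.254, -0.001]
force: [-0.5, -0.3, -0.3]
grip_width: 0.746
grip_force: 0.0
time_s: 6.75
eef_pos: [549.1, 128.6, 217.0]
ee_rot: [-0.0, 0.839, 0.544, 0.0]
force: [0.6, -1.0, -0.3]
grip_width: 0.75
grip_force: 0.0
```

View pics/c4.png

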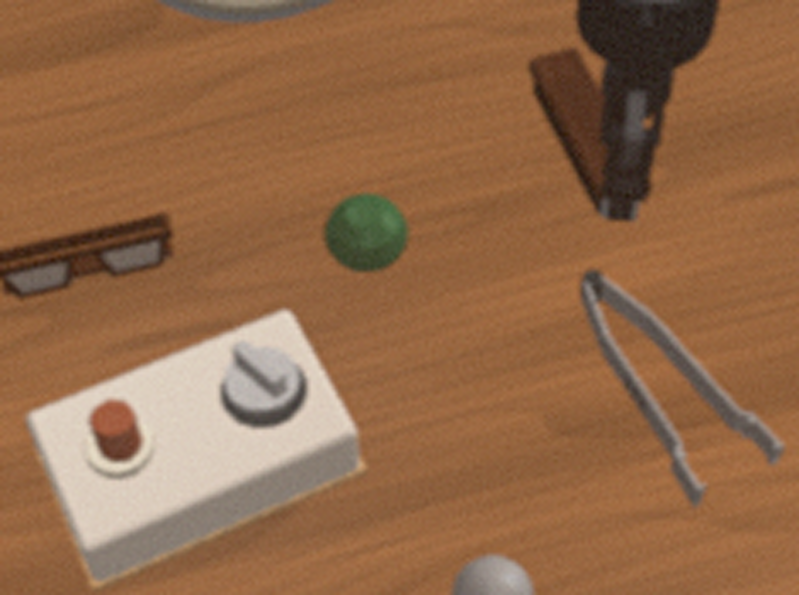

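The knob bar has turned and risen, and the stone and the tongs (hinge (593,280)) have not moved. Next is the tongs.

```bash
python3 -m handwheel '[[[-1,0.08,0.12,-0.4,-0.955],[-1,0.08,0.12,-0.4,-0.955],[-1,0.08,0.12,-0.4,-0.955],[-1,0.08,0.12,-0.4,-0.955],[-1,0.08,0.12,-0.4,-0.955],[-1,0.08,0.12,-0.4,-0.955],[-1,0.07,0.12,-0.4,-0.955],[-1,0,0,0,0],[-1,0,0,0,0]]]' 20
python3 - <<'E'
from rig import ctrl, optics
import cv2,numpy as np
from scipy.spatial.transform import Rotation as R
s=ctrl.sense();m=R.from_quat(s['ee_rot'],scalar_first=True).as_matrix()[:,1];print(s["eef_pos"],np.degrees(np.arctan2(m[1],m[0])))
a=optics.capture("scene")["img"][120:245,330:460];b=optics.capture("top")["img"][125:250,210:340]
cv2.imwrite("pics/c5.png",np.hstack([cv2.resize(i,(390,375),interpolation=cv2.INTER_CUBIC) for i in(a,b)]))
E
```

```text
time_s: 7.7
eef_pos: [576.9, 165.0, 77.7]
ee_rot: [0.0, 0.994, 0.105, -0.0]
force: [-0.0, -0.9, 0.6]
grip_width: 1.001
grip_force: 0.0
[576.87685632 165.02269847  77.73513636] -77.91473054832532
```

View pics/c5.png

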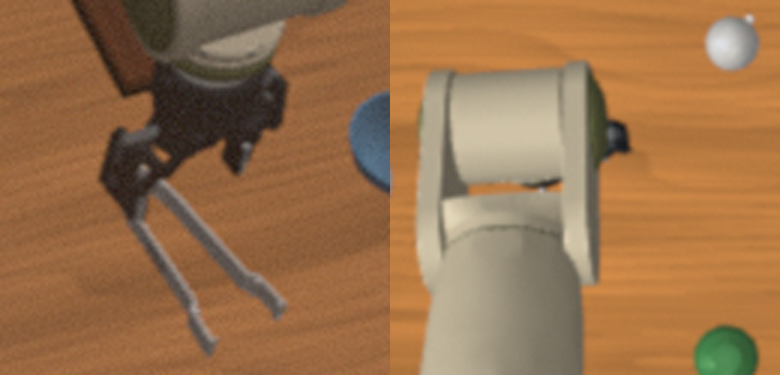

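The fingers straddle the arms, with the tips at about (135,210) and (240,165) in the left panel. They need to move 6 mm in +y and then down. I'll squeeze lightly.

```bash
python3 -m handwheel '[[[-1,0,0.12,0,0],[-1,0,0,-0.4,0],[-1,0,0,-0.4,0],[-1,0,0,-0.4,0],[-1,0,0,-0.26,0],[-1,0,0,0,0],[-1,0,0,0,0]]]' 20
python3 -m handwheel '[[[0.02,0,0,0,0],[0.02,0,0,0,0],[0.02,0,0,0,0],[0.02,0,0,0,0],[0.02,0,0,0,0],[0.02,0,0,0,0],[0.02,0,0,0,0]]]'
```

```text
time_s: 8.5
eef_pos: [577.3, 172.1, 5.2]
ee_rot: [-0.0, 0.995, 0.104, 0.001]
force: [-0.3, 0.1, -0.1]
grip_width: 0.998
grip_force: 0.0
time_s: 9.2
eef_pos: [577.5, 172.1, 5.4]
ee_rot: [-0.0, 0.995, 0.104, 0.001]
force: [-1.8, 0.3, 4.8]
grip_width: 0.495
grip_force: 5.6
```

```bash
python3 -m handwheel '[[[0.02,0,0,0.1,0],[0.02,0,0,0.2,0],[0.02,0,0,0.4,0],[0.02,0,0,0.5,0],[0.02,0,0,0.5,0],[0.02,0,0,0.5,0],[0.02,0,0,0.3,0],[0.02,0,0,0.1,0],[0.02,0,0,0,0],[0.02,0,0,0,0]]]' 20
python3 - <<'E'
from rig import ctrl, optics
import cv2,numpy as np,pickle
c=optics.capture("scene");d=optics.capture("top");pickle.dump((c,d),open("lift.pkl","wb"))
a=c["img"][60:220,330:490];b=d["img"][100:260,200:360]
cv2.imwrite("pics/c6.png",np.hstack([cv2.resize(i,(400,400),interpolation=cv2.INTER_CUBIC) for i in(a,b)]))
E
```

```text
time_s: 10.2
eef_pos: [576.3, 171.9, 133.5]
ee_rot: [-0.0, 0.995, 0.104, -0.001]
force: [0.2, -0.1, -1.0]
grip_width: 0.485
grip_force: 3.8
```

View pics/c6.png

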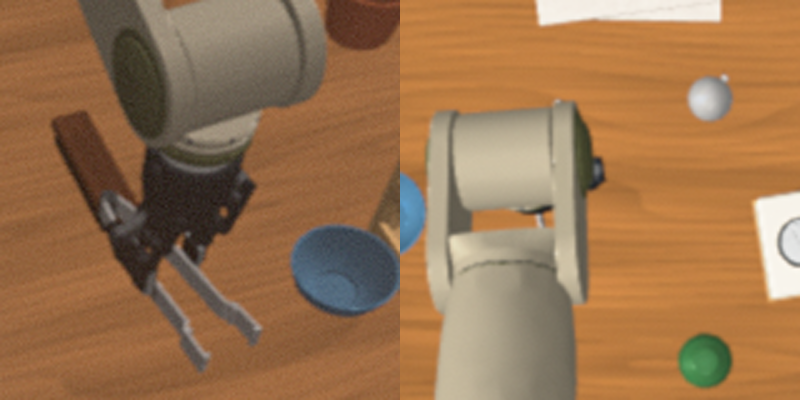

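The tongs are lifted level. In the left panel the jaw tips are at about (208,356) and (260,327), and the hinge is at (105,198). I'll work out the shift to the stone.

Run:
```python
from geo import *
c,d=pickle.load(open("lift.pkl","rb"))
g=lambda p:ray(c,((p[0]+.5)/2.5-.5+330,(p[1]+.5)/2.5-.5+60),152)
A,B,H=g((208,356)),g((260,327)),g((105,198))
m=(A+B)/2;u=m-H;L=np.linalg.norm(u);u/=L
print(A,B,H,np.linalg.norm(A-B),"L",L,"yaw",np.degrees(np.arctan2(u[1],u[0])),"jawmid",m-15.5*u, "fromH",H+172*u)
y=np.radians(12);print("nominal",np.array([576.4,171.9])+77*np.array([np.cos(y),np.sin(y)]))
```

```text
[674.12868896 167.17284674] [659.99468359 221.13660578] [485.81326763 145.75576801] 55.78402457305542 L 187.5991695596898 yaw 14.950907766793131 jawmid [652.08640415 190.15586073] fromH [651.99059176 190.13027584]
nominal [651.71736526 187.90920019]
```

```bash
python3 -m handwheel '[[[0.02,-0.05,-0.2,0,0],[0.02,-0.1,-0.4,0,0],[0.02,-0.15,-0.6,0,0],[0.02,-0.18,-0.7,0,0],[0.02,-0.18,-0.7,0,0],[0.02,-0.18,-0.7,0,0],[0.02,-0.18,-0.7,0,0],[0.02,-0.18,-0.7,0,0],[0.02,-0.18,-0.7,0,0],[0.02,-0.18,-0.7,0,0]]]' 20
python3 -m handwheel '[[[0.02,-0.18,-0.7,0,0],[0.02,-0.16,-0.6,0,0],[0.02,-0.1,-0.4,0,0],[0.02,-0.06,-0.2,0,0],[0.02,0,0,0,0],[0.02,0,0,0,0],[0.02,0,0,0,0]]]'
python3 - <<'E'
from rig import ctrl, optics
import cv2,numpy as np,pickle
c=optics.capture("scene");d=optics.capture("top");pickle.dump((c,d),open("over.pkl","wb"))
a=c["img"][125:265,185:325];b=d["img"][130:270,310:450]
cv2.imwrite("pics/c7.png",np.hstack([cv2.resize(i,(400,400),interpolation=cv2.INTER_CUBIC) for i in(a,b)]))
E
```

```text
time_s: 11.3
eef_pos: [497.7, -134.8, 134.1]
ee_rot: [-0.0, 0.995, 0.104, -0.0]
force: [1.3, -0.7, -1.1]
grip_width: 0.495
grip_force: 3.9
time_s: 12.0
eef_pos: [474.0, -227.1, 134.3]
ee_rot: [-0.0, 0.995, 0.105, -0.0]
force: [-0.4, 0.2, -0.9]
grip_width: 0.491
grip_force: 3.9
```

View pics/c7.png

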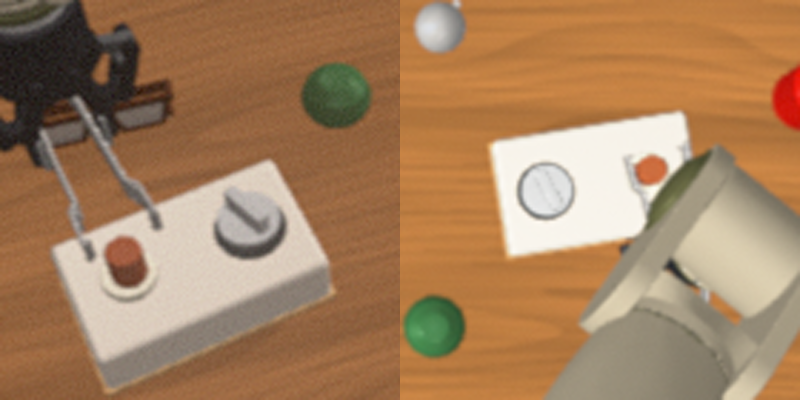

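In the right panel the jaw tips are at (628,155) and (687,150), and the stone's top is at (651,170) between them. In the left panel the tips are at about (90,248) and (155,216) and the stone's top is at (125,243). I'll compute the remaining offset.

Run:
```python
from geo import *
c,d=pickle.load(open("over.pkl","rb"));s=400/140
u=np.array([np.cos(np.radians(13)),np.sin(np.radians(13))]);n=np.array([-u[1],u[0]])
for cam,o,pts in((d,(310,130),((228,155),(287,150),(251,170))),(c,(185,125),((155,216),(90,248),(125,243)))):
    g=lambda p,z:ray(cam,((p[0]+.5)/s-.5+o[0],(p[1]+.5)/s-.5+o[1]),z)
    A,B,S=g(pts[0],152),g(pts[1],152),g(pts[2],101)
    j=(A+B)/2-15.5*u;e=S-j
    v=A-B;print(A,B,np.linalg.norm(v),"perp yaw",np.degrees(np.arctan2(-v[0],v[1])),"jaw",j,"stone",S,"need",e,"along",e@u,"lat",e@n)
```

```text
[ 556.87199417 -179.60911533] [ 562.51610911 -235.24291768] 55.91937050451264 perp yaw 5.792904557986799 jaw [ 544.59131563 -210.91275785] stone [ 547.25504649 -210.11395882] need [2.66373086 0.79879902] along 2.7751502920880085 lat 0.17911678940918374
[ 562.51210254 -180.50495224] [ 575.96315381 -230.95069053] 52.208268421077946 perp yaw 14.93020237925672 jaw [ 554.13489217 -209.21456272] stone [ 545.13989077 -209.1206743 ] need [-8.9950014   0.09388843] along -8.743339801177674 lat 2.114917120781021
```

```bash
python3 -m handwheel '[[[0.02,-0.04,0.02,-0.1,0],[0.02,0,0,-0.2,0],[0.02,0,0,-0.2,0],[0.02,0,0,-0.2,0],[0.02,0,0,-0.2,0],[0.02,0,0,-0.15,0],[0.02,0,0,-0.07,0],[0.02,0,0,0,0],[0.02,0,0,0,0]]]' 20
python3 - <<'E'
from rig import ctrl, optics
import cv2,numpy as np
a=optics.capture("scene")["img"][145:265,185:305];b=optics.capture("top")["img"][150:240,350:440]
cv2.imwrite("pics/c8.png",np.hstack([cv2.resize(i,(400,400),interpolation=cv2.INTER_CUBIC) for i in(a,b)]))
E
```

```text
time_s: 13.0
eef_pos: [472.0, -227.2, 78.6]
ee_rot: [0.0, 0.995, 0.104, 0.0]
force: [0.5, 0.8, -0.9]
grip_width: 0.489
grip_force: 3.9
```

View pics/c8.png

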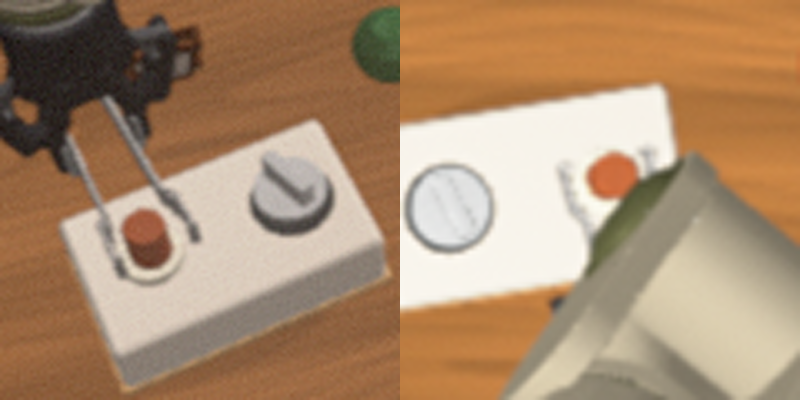

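The jaws straddle the stone: right panel stone (612,175), jaw tips near (562,162) and (648,148). I'll close gently and then firm up.

```bash
python3 -m handwheel '[[[0.08,0,0,0,0],[0.14,0,0,0,0],[0.18,0,0,0,0],[0.22,0,0,0,0],[0.26,0,0,0,0],[0.3,0,0,0,0],[0.34,0,0,0,0],[0.4,0,0,0,0],[0.5,0,0,0,0],[0.6,0,0,0,0]]]' 30
python3 -m handwheel '[[[1,0,0,0,0],[1,0,0,0,0],[1,0,0,0,0],[1,0,0,0,0]]]' 40
```

```text
time_s: 14.1
eef_pos: [471.8, -227.0, 78.3]
ee_rot: [-0.0, 0.995, 0.104, -0.0]
force: [-0.3, -0.6, -0.1]
grip_width: 0.346
grip_force: 29.7
time_s: 14.5
eef_pos: [471.8, -227.0, 78.3]
ee_rot: [-0.0, 0.995, 0.104, -0.0]
force: [-0.4, 0.3, 0.8]
grip_width: 0.335
grip_force: 42.0
```

```bash
python3 -m handwheel '[[[1,0,0,0.05,0],[1,0,0,0.1,0],[1,0,0,0.2,0],[1,0,0,0.3,0],[1,0,0,0.4,0],[1,0,0,0.4,0],[1,0,0,0.4,0],[1,0,0,0.3,0],[1,0,0,0.2,0],[1,0,0,0.1,0]]]' 40
python3 -m handwheel '[[[1,0,0,0,0],[1,0,0,0,0],[1,0,0,0,0],[1,0,0,0,0],[1,0,0,0,0]]]'
python3 - <<'E'
from rig import ctrl, optics
import cv2,numpy as np
a=optics.capture("scene")["img"][75:255,150:330]
cv2.imwrite("pics/c9.png",cv2.resize(a,(540,540),interpolation=cv2.INTER_CUBIC))
E
```

```text
time_s: 15.5
eef_pos: [471.9, -227.2, 202.0]
ee_rot: [0.001, 0.995, 0.104, 0.0]
force: [0.1, 0.6, -1.2]
grip_width: 0.341
grip_force: 41.8
time_s: 16.0
eef_pos: [471.7, -227.0, 200.5]
ee_rot: [-0.0, 0.995, 0.104, -0.0]
force: [-0.1, 0.2, -2.3]
grip_width: 0.339
grip_force: 41.8
```

View pics/c9.png

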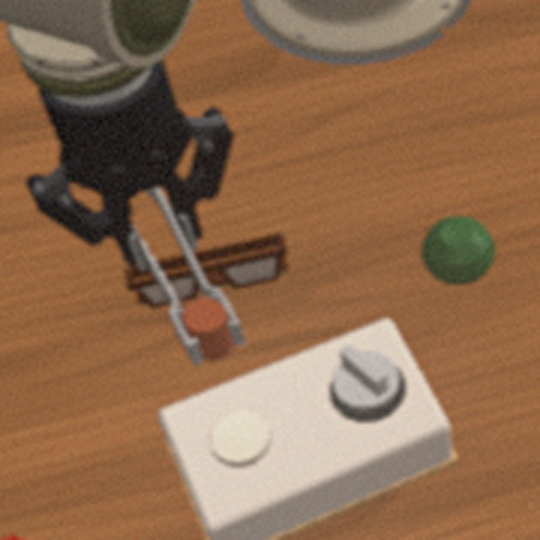

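The stone, at (207,325), hangs in the jaws well above the bare pedestal at (240,437). The knob is up at off, so I'll hand in.

```bash
python3 -c "
from rig import ctrl;print(ctrl.finish_job())"
```

```text
the job is handed in; nothing more can be done
None
```

I turned the diffuser knob to off and it sprang back up; the tongs now hold the scent stone still about 12 cm above its pedestal. The job is handed in, and the hand-in returned no verdict.

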